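# Slide the tall carton into the empty display bay

## Task

Push the tall cream carton across the counter into the empty one of the two small display bays, until it stands upright and square against the bay's back panel, and then leave it standing there untouched. Only push it gently, low on its body, so that it slides standing up: never grip, squeeze or lift it, and never let it tip. Leave the plum carton in the other bay and the jars, the wine-red carton and the ribbon spool as they stand.

Things in the scene. Friction and masses are not known exactly. Their poses are not given: they have to be found in the camera images.
- cream_carton: tall narrow cream folding carton, a rigid upright box 38 (x) x 50 (y) x 126 (z) mm, about 0.11 kg, loose; origin at the centre of its underside. Pushed level below about 20 mm it slides upright, pushed high it tips. A gripper held straight down may touch its upper part before the fingertips touch its foot: tilt the tool about 30 degrees, fingertips leading
- empty_bay: the empty display bay, fixed, no floor. Origin on the counter exactly where the seated cream carton's origin belongs; its x axis points inward to the back, the mouth opens to its -x, roughly toward the robot (yaw within 0.12 rad). Dark wooden back panel 88 mm wide, 90 mm high, front face at x = +19 mm. Brass side rails 22 mm high, inner faces at y = +-34 mm from the panel to x = -12 mm
- empty_bay_mouth (a point): centre of the empty bay's mouth on the counter, 38 mm before the bay's origin; between x = -12 mm and here the rails flare outward at 0.35 rad to about 86 mm apart
- full_bay: the other display bay, same shape and same kind of origin and axes, in which the plum carton stands; fixed
- plum_carton: plum-coloured folding carton 28 x 60 x 91 mm standing in the other bay, loose; origin at the centre of its underside; stays where it is
- red_jar: glass jar of red spread with a black lid, 68 mm diameter, 62 mm high, loose, standing between the two bays; origin at the centre of its underside; stays where it is
- wine_carton: wine-red carton 44 x 66 x 96 mm, loose, standing on the right; origin at the centre of its underside; stays where it is
- gold_spool: spool of gold ribbon lying flat, 70 x 65 mm, 26 mm high, loose, on the left; origin at the centre of its underside; stays where it is
- yellow_jar: glass jar of yellow spread with a black lid, 65 mm diameter, 66 mm high, loose, on the right near the robot; origin at the centre of its underside; stays where it is

How it is judged:
By the outcome, as a careful person would: the job done as asked, in the order asked, and still so for the second after the job is handed in, with the robot touching nothing.
It also fails if it takes over 64 s, if anything falls off the work surface, if the arm or the gripper's body presses on something with over 40 N, if the wrist force passes 120 N, or if a joint passes its speed limit or range.

## Robot

A 6-joint arm with a two-finger parallel gripper is mounted at the origin on a cart in front of the work surface, level with it; the furniture and walls round the work are solid. World frame = base frame: x ahead of the robot, y to its left, z up, the work surface at z = 0. Lengths are in mm, angles in rad, forces in N, time in s.
With the tool pointing down it reaches from about 300 to 875 mm from the base axis. Payload 6.4 kg.
Tool frame: the origin (TCP) lies at the very end of the fingers, on their centre line; the grasp point (between the pads) lies 19 mm behind it; z points along the fingers, y is the line along which they close (so a half turn about z gives the same grasp; the last joint's range is limited). The gripper opens to 85 mm and grips with 20 to 120 N. Pads are 22 mm wide; open, the fingers measure 114 mm over their backs; the gripper's body (76 mm by 85 mm) begins 54 mm behind the grasp point. The pads swing forward as they close: fully open they stand 13 mm farther back than shut.
Start: joints at [1.103, 0.181, 1.607, -0, 1.354, -0.206], TCP at [148.809, 555.425, 231.288] pointing down, gripper open.
Joint ranges: [-2.99, 2.99], [-0.89, 2.07], [0.3, 2.58], [-1.14, 4.28], [0, 2.63], [-3.12, 3.12]. Speed limits (rad/s): [2.57, 2.57, 3.01, 3.14, 3.14, 3.14].

## Interface

Orientations are given as [roll, pitch, yaw] about the fixed x, y, z axes, in that order (R = Rz(yaw) Ry(pitch) Rx(roll)).
In Python, from station import arm, vision gives the robot as it stands.
- The arm moves only by the tool play_rows, never from a script. Its argument "deltas" is a list of rows, each an object with "dp": the shift along the world's x, y, z in m, a list of three; "twist": the turn about the world's z in degrees. In form: [{"dp": [x, y, z], "twist": twist}, ...]. A call has 1 to 10 rows; each row shifts and turns the commanded pose from where the row before left it; what a row does not reach is not made up. A row lasts 1/12 s, in which the tool goes at most 41.7 mm and 7.16 degrees, less where a joint would pass 70% of its speed; a pose out of reach is approached as far as the arm can. A call with a gripper value outside its range is refused whole. "claw" is the opening, from 0 (shut) to 1 (fully open), set as the call begins (left out, the last holds). The fingers move at their own pace and stop on an object; the grip force is fixed at half the most. Time passes only in rows, so rows that do not move let the fingers close. It gives the time, the measured TCP pose, the force, the opening and the grip force at its end, in the units of the state.
- arm.get_obs(): the state, without advancing time (a new reading comes with each control period).
- vision.read_camera(name): name is "scene" or "top" or "wrist"; returns (picture, depth): 420x560x3 uint8, red, green, blue; 420x560 float32, mm along the optical axis (not along the pixel's ray), 0 where there is no reading.
- vision.calibration(name): a dict with "fx", "fy", "cx", "cy" (pixels), "R" (3x3) and "t" (3): a world point X has camera coordinates R X + t; the wrist camera has in their place "hand_eye" (4x4, takes a point from camera to tool coordinates, whose origin is the TCP and whose axes are the flange's). Camera axes: x right, y down, z forward; pixel columns grow to the right and rows downward; lengths in mm; the calibration is good to about 2 mm. A picture is of the moment at which its call begins: read the wrist's pose just before it. calibration takes no time and is no camera call.
- arm.close_job(): hands the job in; it is judged then, once.
The state is a dict: "time_s": time; "joint_pos": joint angles; "qvel": joint speeds; "effort": joint torques, N m; "ee_pos": TCP position; "orientation": TCP orientation; "force": force on the tool from outside, world axes, zero at the start; "torque": the same for the moment, N m; "width": opening from 0.0 (shut) to 1.0 (fully open); "grip_force": force on a finger pad.
Only numpy, scipy, OpenCV 4.12 (cv2) and the standard library are available. Lean on these libraries where they do the work, as an engineer would, in place of code of your own. Each camera call takes 0.05 s, during which the arm holds its last target. There are 200 camera calls.

## Working session

There is one attempt and no reset: what is moved stays moved. The work goes in short steps, Python scripts to look and compute and a tool call to move; the robot and the scene stay as the last step left them, time stands still between calls to the robot, and variables do not carry over. Pictures are saved under pics/ and viewed, at most 10 in all, crops included, and the job is handed in when it is done.

Besides the shell and the picture viewer there is one more tool, called after "Emit:" by a JSON object that holds its "api" and its "payload". play_rows: Moves the arm, as the interface text tells. Its arguments: {"type":"object","properties":{"deltas":{"type":"array"},"claw":{"type":"number"}},"required":["deltas"]}

```bash
ls; mkdir -p pics; python3 - <<'E'
from station import arm, vision
import cv2,numpy as np
print(arm.get_obs())
for n in ("scene","top"):
    p,d=vision.read_camera(n); cv2.imwrite(f"pics/{n}0.png",p[:,:,::-1]); np.savez(f"/tmp/{n}0.npz",p=p,d=d); print(n,vision.calibration(n))
E
```

```text
pics
{'time_s': 0.0, 'joint_pos': array([ 1.10274478e+00,  1.81591277e-01,  1.60798732e+00,  3.34873467e-05,
        1.35383400e+00, -2.06313049e-01]), 'qvel': array([-5.59057170e-05,  3.01453251e-04, -2.74429284e-04,  2.11109684e-03,
        1.02059465e-03,  7.42069887e-04]), 'effort': array([-3.15775236e-03, -4.44883239e+01, -3.51322961e+01, -4.89334252e-04,
        9.37219273e-03, -6.31889634e-06]), 'ee_pos': array([148.51148553, 554.91594692, 230.36592521]), 'orientation': array([-3.13981800e+00, -4.04815766e-04,  2.87984655e+00]), 'force': array([-0.37447968,  0.79639718, -0.12901047]), 'torque': array([ 0.03782471, -0.01544106, -0.07655599]), 'grip_force': 0.0, 'width': 1.0020463898886063}
scene {'fx': 536.5016243058569, 'fy': 536.5016243058569, 'cx': 274.50135759111765, 'cy': 204.86186825231766, 'R': array([[ 0.87026821, -0.49200288, -0.02379932],
       [-0.27701874, -0.44890334, -0.8495566 ],
       [ 0.4073007 ,  0.74593495, -0.52696032]]), 't': array([-461.33903159,  173.54248818, 1207.98593376])}
top {'fx': 456.63290906891655, 'fy': 456.63290906891655, 'cx': 275.9578724683481, 'cy': 202.69826077292575, 'R': array([[ 0.01091591, -0.99993789, -0.00225034],
       [-0.98672777, -0.01040701, -0.1620494 ],
       [ 0.16201591,  0.00398939, -0.98678008]]), 't': array([ -19.86193516,  542.23118617, 1046.4839446 ])}
```

View pics/scene0.png

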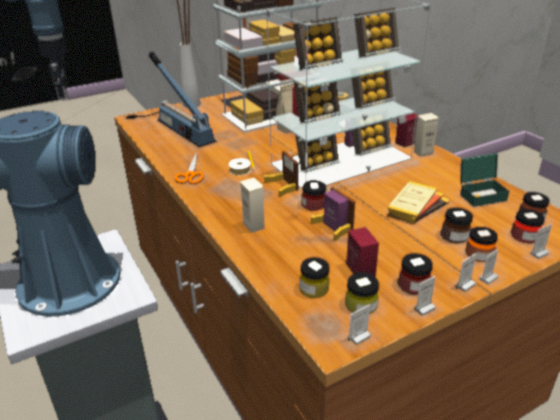

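View pics/top0.png

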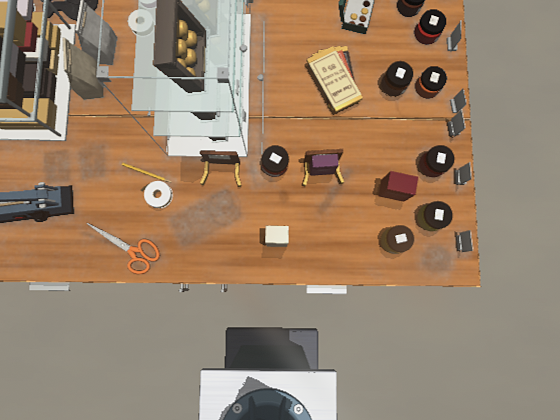

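The carton is at about (277,235) in the top view. The empty bay is at (221,165) with its brass rails toward the robot, the red jar is at (275,160), and the full bay with the plum carton is at (323,160). Next I'll measure these from depth.

```bash
cat > h.py <<'E'
import numpy as np, cv2
from station import arm, vision
def cloud(n,d,c=None):
    c=c or vision.calibration(n); v,u=np.mgrid[:d.shape[0],:d.shape[1]]
    P=np.stack([(u-c['cx'])/c['fx']*d,(v-c['cy'])/c['fy']*d,d],-1)
    return (P-c['t'])@c['R']
def rect(pts):
    r=cv2.minAreaRect(pts.astype(np.float32)); return r
E
python3 - <<'E'
from h import *
z=np.load('/tmp/top0.npz');p,d=z['p'],z['d'];W=cloud('top',d)
ok=d>0
def box(u0,u1,v0,v1,zl,zh,name):
    m=np.zeros(d.shape,bool);m[v0:v1,u0:u1]=1
    m&=ok&(W[...,2]>zl)&(W[...,2]<zh); q=W[m]
    if len(q)<4: print(name,len(q));return
    print(name,len(q),q.mean(0).round(1),rect(q[:,:2]), np.percentile(q[:,2],[5,50,95]).round(1))
box(255,300,215,255,115,140,'cream')
box(195,248,145,165,80,100,'panelE')
box(195,248,155,192,10,35,'railsE')
box(195,221,155,192,12,32,'railEL')
box(222,248,155,192,12,32,'railER')
box(300,348,140,165,80,100,'panelF')
box(255,292,140,178,50,75,'redjar')
box(305,345,145,176,84,100,'plumtop')
box(375,420,165,205,85,105,'wine')
box(140,176,178,210,15,35,'spool')
print(W[200:205:4,250:300:20].round(0))
E
```

```text
cream 399 [459.7 -15.3 126.7] ((460.17523193359375, -15.121118545532227), (49.258819580078125, 37.95858383178711), 88.32431030273438) [123.9 126.8 129.6]
panelE 205 [651.3 121.7  89.7] ((652.0449829101562, 113.59904479980469), (19.00349998474121, 105.6047134399414), 4.804429054260254) [82.5 90.3 94.1]
railsE 262 [627.7 125.   22.1] ((629.8845825195312, 118.73466491699219), (111.15104675292969, 79.4300765991211), 88.07292175292969) [12.4 22.7 31. ]
railEL 125 [626.6 159.   21.8] ((629.5943603515625, 160.47415161132812), (33.81743240356445, 72.22665405273438), 51.249237060546875) [13.  22.7 28. ]
railER 114 [626.9  88.3  22.1] ((624.3007202148438, 81.91854095458984), (68.84624481201172, 61.97770690917969), 16.40068817138672) [15.  22.6 28.5]
panelF 456 [ 645.2 -124.6   91. ] ((644.5382690429688, -124.09571838378906), (37.925106048583984, 86.42237091064453), 2.7516160011291504) [86.1 91.2 94.5]
redjar 589 [646.9  -9.4  62.1] ((647.5203247070312, -9.56842041015625), (63.47175979614258, 64.17583465576172), 42.782833099365234) [57.2 62.2 66.1]
plumtop 506 [ 642.5 -124.7   91. ] ((641.9722290039062, -124.89157104492188), (41.669158935546875, 86.51254272460938), 5.8121771812438965) [86.7 91.1 94.5]
wine 587 [ 583.  -300.9   96.1] ((584.3365478515625, -301.9857482910156), (66.24117279052734, 46.00598907470703), 78.70436096191406) [91.4 96.5 99.4]
spool 506 [566.1 278.6  25.3] ((567.1964111328125, 278.78936767578125), (66.71556091308594, 64.27887725830078), 31.066499710083008) [21.  25.7 28.8]
[[[556.  51.   1.]
  [556.   1.   2.]
  [556. -49.   4.]]

 [[545.  50.   2.]
  [546.   1.   0.]
  [546. -49.   2.]]]
```

Emit:
{"api": "play_rows", "payload": {"deltas": [{"dp": [0.022, -0.03, 0.002], "twist": -5}, {"dp": [0.022, -0.03, 0.002], "twist": -5}, {"dp": [0.022, -0.03, 0.002], "twist": -5}, {"dp": [0.022, -0.03, 0.002], "twist": -5}, {"dp": [0.022, -0.03, 0.002], "twist": -5}, {"dp": [0.022, -0.03, 0.002], "twist": -5}, {"dp": [0.022, -0.03, 0.002], "twist": -5}, {"dp": [0.022, -0.03, 0.002], "twist": -5}, {"dp": [0.022, -0.03, 0.002], "twist": -5}, {"dp": [0.022, -0.03, 0.002], "twist": -5}], "claw": 1}}

```text
time_s: 0.93
ee_pos: [369.3, 253.7, 251.2]
orientation: [-3.141, -0.0, 2.003]
force: [0.7, -0.2, -0.7]
width: 0.998
grip_force: 0.0
```

Emit:
{"api": "play_rows", "payload": {"deltas": [{"dp": [0.022, -0.03, 0], "twist": -5}, {"dp": [0.022, -0.03, 0], "twist": -5}, {"dp": [0.022, -0.03, 0], "twist": -5}, {"dp": [0.022, -0.03, 0], "twist": -5}, {"dp": [0.022, -0.03, 0], "twist": -5}, {"dp": [0, 0, 0], "twist": 0}, {"dp": [0, 0, 0], "twist": 0}]}}

```text
time_s: 1.52
ee_pos: [479.2, 103.8, 250.7]
orientation: [-3.14, -0.0, 1.568]
force: [0.2, 0.4, 0.6]
width: 0.999
grip_force: 0.0
```

```bash
python3 - <<'E'
from h import *
o=arm.get_obs();print(o['ee_pos'],o['orientation'],o['time_s'],vision.calibration('wrist'))
ims=[]
for n in ("scene","top","wrist"):
    p,d=vision.read_camera(n); np.savez(f"/tmp/{n}1.npz",p=p,d=d,ee=o['ee_pos'],ori=o['orientation']); ims.append(p[:,:,::-1])
cv2.imwrite("pics/w1.png",ims[2]); cv2.imwrite("pics/s1.png",cv2.resize(ims[0][60:330,130:430],(800,600)[:2],interpolation=cv2.INTER_CUBIC))
E
```

```text
[479.23615484 103.84953433 250.70285644] [-3.14022189e+00 -1.13960322e-04  1.56760681e+00] 1.5167 {'fx': 333.79264177487096, 'fy': 333.79264177487096, 'cx': 278.5979583168377, 'cy': 212.07647883775687, 'hand_eye': array([[ 1.13388686e-03, -9.61017995e-01, -2.76483503e-01,
         7.09201246e+01],
       [ 9.99999356e-01,  1.07710605e-03,  3.57228671e-04,
        -7.05945388e-02],
       [-4.55011279e-05, -2.76483730e-01,  9.61018598e-01,
        -1.41752519e+02],
       [ 0.00000000e+00,  0.00000000e+00,  0.00000000e+00,
         1.00000000e+00]])}
```

View pics/w1.png

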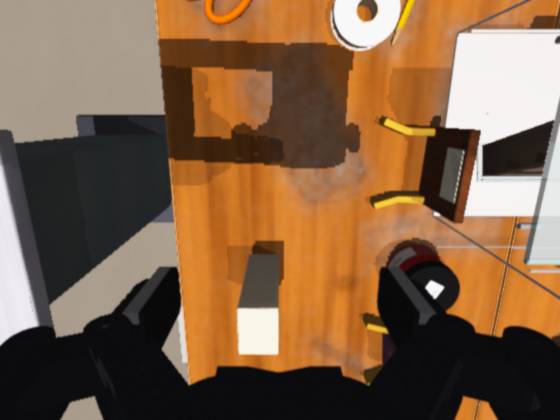

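View pics/s1.png

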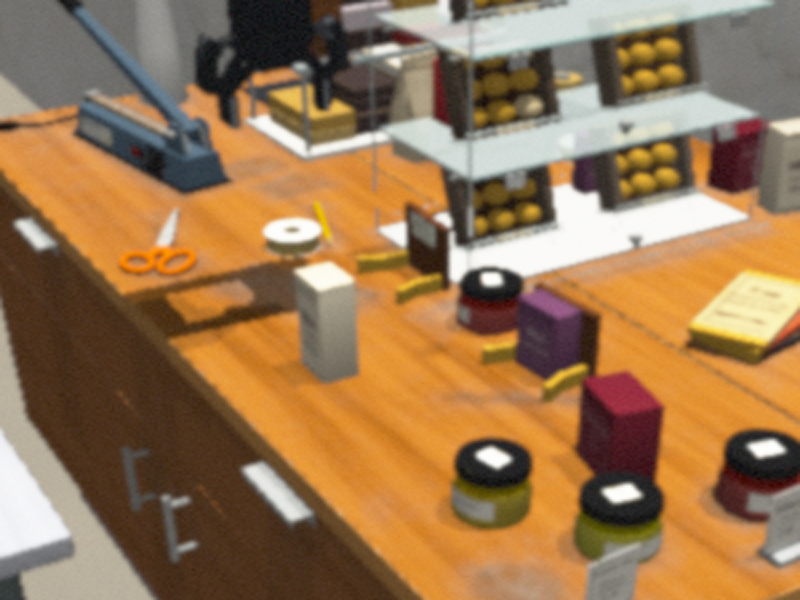

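Wrist view: carton top at (258,330), empty bay at (440,165), panel right of it. Scene crop: the gripper is at (200–350, 0–120), and its knuckles bulge out wider than its tips. I'll measure the gripper profile and the bay next.

```bash
cat >> h.py <<'E'
from scipy.spatial.transform import Rotation as Ro
def wcloud(d,ee,ori):
    c=vision.calibration('wrist');v,u=np.mgrid[:d.shape[0],:d.shape[1]]
    P=np.stack([(u-c['cx'])/c['fx']*d,(v-c['cy'])/c['fy']*d,d],-1)
    H=c['hand_eye']; T=P@H[:3,:3].T+H[:3,3]
    return T@Ro.from_euler('xyz',ori).as_matrix().T+ee, T
E
python3 - <<'E'
from h import *
for n in ('scene','top'):
    z=np.load(f'/tmp/{n}1.npz');d=z['d'];W=cloud(n,d);T=W-z['ee']
    m=(d>0)&(abs(T[...,0])<130)&(abs(T[...,1])<120)&(T[...,2]>-15)&(T[...,2]<200)
    q=T[m];print(n,len(q))
    for a in range(-10,200,10):
        s=q[(q[:,2]>=a)&(q[:,2]<a+10)]
        if len(s)>3: print(a,len(s),np.percentile(s[:,0],[2,98]).round(0),np.percentile(s[:,1],[2,98]).round(0))
z=np.load('/tmp/wrist1.npz');d=z['d'];W,T=wcloud(d,z['ee'],z['ori'])
def box(u0,u1,v0,v1,zl,zh,name):
    m=np.zeros(d.shape,bool);m[v0:v1,u0:u1]=1
    m&=(d>0)&(W[...,2]>zl)&(W[...,2]<zh); q=W[m]
    print(name,len(q),q.mean(0).round(1),rect(q[:,:2]))
    return q
box(235,285,300,358,115,140,'cream')
q=box(415,480,120,225,84,100,'panel')
q=box(370,440,110,140,15,30,'railL')
q=box(370,430,185,212,15,30,'railR')
print(W[250:300:25,300:340:20].round(0)); m=(abs(T[...,2]+40)<60)&(d>0); 
for a in range(-120,20,10):
    s=T[(d>0)&(T[...,2]>=a)&(T[...,2]<a+10)]
    if len(s)>3: print(a,len(s),np.percentile(s[:,1],[1,99]).round(0),np.percentile(s[:,0],[1,99]).round(0))
E
```

```text
scene 2457
10 22 [-51.  47.] [-13.  11.]
20 57 [-57.  54.] [-13.  13.]
30 60 [-57.  56.] [-14.  11.]
40 63 [-57.  55.] [-12.   8.]
50 60 [-63.  64.] [-14.   5.]
60 150 [-75.  71.] [-16.  12.]
70 182 [-73.  69.] [-17.  14.]
80 196 [-72.  70.] [-19.  15.]
90 177 [-71.  66.] [-21.  12.]
100 235 [-69.  68.] [-22.   6.]
110 239 [-68.  64.] [-15.   9.]
120 58 [-37.  36.] [-35.   5.]
130 131 [-37.  27.] [-40.   7.]
140 137 [-38.  30.] [-40.   6.]
150 133 [-38.  27.] [-39.   3.]
160 136 [-37.  26.] [-40.   5.]
170 165 [-37.  31.] [-37.  15.]
180 91 [-34.  22.] [-39.   1.]
190 165 [-39.  31.] [-42.   8.]
top 138
70 8 [-67. -39.] [14. 18.]
80 11 [-64. -33.] [13. 19.]
100 12 [-69. -53.] [ 9. 14.]
110 51 [-67. -37.] [ 6. 15.]
120 11 [-62. -35.] [ 3. 12.]
140 6 [-37. -35.] [-0. 13.]
150 8 [-37. -34.] [-2. 14.]
160 6 [-36. -36.] [-4. 11.]
170 4 [-37. -36.] [-1.  3.]
190 16 [-38. -36.] [-9. 14.]
cream 2122 [459.4 -15.  124.1] ((459.1037902832031, -18.18721580505371), (51.1187858581543, 38.350948333740234), 89.85279846191406)
panel 1225 [650.5 121.   88.3] ((651.15673828125, 119.59859466552734), (87.4541015625, 11.669992446899414), 87.73162841796875)
railL 488 [622.7 160.5  21.3] ((620.8208618164062, 161.11312866210938), (13.333906173706055, 59.26420593261719), 80.96592712402344)
railR 507 [622.2  82.9  21.1] ((620.7645874023438, 78.73625946044922), (63.621421813964844, 22.656665802001953), 20.8619384765625)
[[[506.  12.  -1.]
  [531.  12.  -0.]]

 [[506. -23.  -1.]
  [532. -23.  -1.]]]
-100 3269 [-30.  29.] [16. 21.]
-90 11481 [-60.  60.] [ 6. 18.]
-80 9868 [-68.  68.] [-7. 18.]
-70 13017 [-72.  72.] [-10.  14.]
-60 2349 [-69.  69.] [ 5. 14.]
-50 1969 [-55.  55.] [-5. 12.]
-40 1955 [-56.  56.] [-10.  12.]
-30 1553 [-56.  56.] [-10.  12.]
-20 697 [-49.  49.] [-10.  12.]
```

The gripper held straight down has knuckles (±74 mm wide, 60–120 mm above the TCP) that would hit the carton before the tips do. The moves only give twist, so I'll see what the arm does at the edge of its reach, high up in free space, where it might lean the tool.

Emit:
{"api": "play_rows", "payload": {"deltas": [{"dp": [-0.005, -0.005, 0.04], "twist": 0}, {"dp": [-0.005, -0.005, 0.04], "twist": 0}, {"dp": [-0.005, -0.005, 0.04], "twist": 0}, {"dp": [-0.005, -0.005, 0.04], "twist": 0}, {"dp": [-0.005, -0.005, 0.04], "twist": 0}, {"dp": [-0.005, -0.005, 0.04], "twist": 0}, {"dp": [-0.005, -0.005, 0.04], "twist": 0}, {"dp": [-0.005, -0.005, 0.04], "twist": 0}, {"dp": [-0.005, -0.005, 0.04], "twist": 0}, {"dp": [-0.005, -0.005, 0.04], "twist": 0}]}}

```text
time_s: 2.5
ee_pos: [427.2, 56.8, 653.4]
orientation: [3.141, -0.0, 1.574]
force: [0.6, -0.4, 0.0]
width: 1.0
grip_force: 0.0
```

```bash
python3 -c "
from station import arm;o=arm.get_obs();print(o['joint_pos'],o['ee_pos'],o['orientation'],o['force'])"
```

```text
[-1.44792735e-01 -1.29388614e-01  1.09079191e+00  1.86095179e-04
  2.17941986e+00 -1.48234477e-01] [427.1970717   56.80396785 653.41183774] [ 3.14080905e+00 -3.72731804e-05  1.57434454e+00] [ 0.56696519 -0.3999444   0.01808119]
```

Emit:
{"api": "play_rows", "payload": {"deltas": [{"dp": [0, 0, 0.03], "twist": 0}, {"dp": [0, 0, 0.03], "twist": 0}, {"dp": [0, 0, 0.03], "twist": 0}, {"dp": [0, 0, 0.03], "twist": 0}, {"dp": [0, 0, 0.03], "twist": 0}, {"dp": [0, 0, 0.03], "twist": 0}, {"dp": [0, 0, 0.03], "twist": 0}, {"dp": [0, 0, 0.03], "twist": 0}, {"dp": [0, 0, 0.03], "twist": 0}, {"dp": [0, 0, 0.03], "twist": 0}]}}

```text
time_s: 3.33
ee_pos: [400.5, 52.7, 856.0]
orientation: [3.072, 0.004, 1.573]
force: [-0.4, 0.5, 0.3]
width: 1.002
grip_force: 0.0
```

```bash
python3 -c "
from station import arm;o=arm.get_obs();print(o['joint_pos'],o['ee_pos'],o['orientation'],o['force'])"
```

```text
[-0.17195051  0.1477297   0.29838781  0.01684721  2.62649313 -0.15904547] [400.50490989  52.6954641  855.95013549] [3.0722755  0.00374795 1.57270895] [-0.36769437  0.51692999  0.30674409]
```

Leaning is possible. Next check: does the lean persist when the arm comes back?

Emit:
{"api": "play_rows", "payload": {"deltas": [{"dp": [0.01, 0, -0.03], "twist": 0}, {"dp": [0.01, 0, -0.03], "twist": 0}, {"dp": [0.01, 0, -0.03], "twist": 0}, {"dp": [0, 0, 0], "twist": 0}]}}

```text
time_s: 3.67
ee_pos: [432.4, 52.1, 758.4]
orientation: [3.088, 0.001, 1.571]
force: [2.2, -0.4, -1.2]
width: 1.001
grip_force: 0.0
```

```bash
python3 -c "
from station import arm;o=arm.get_obs();print(o['joint_pos'],o['ee_pos'],o['orientation'],o['force'])"
```

```text
[-0.15973125 -0.01393251  0.74655962  0.01048979  2.3553466  -0.15279354] [432.43307     52.0502422  758.42908403] [3.08750387e+00 1.22686488e-03 1.57143565e+00] [ 2.22420972 -0.35999519 -1.19643454]
```

The lean persists once it's gained. I'll twist 90° so the tool's −x side (away from the camera) leads, then work the lean up at the q5 limit.

Emit:
{"api": "play_rows", "payload": {"deltas": [{"dp": [0, 0, 0], "twist": 7}, {"dp": [0, 0, 0], "twist": 7}, {"dp": [0, 0, 0], "twist": 7}, {"dp": [0, 0, 0], "twist": 7}, {"dp": [0, 0, 0], "twist": 7}, {"dp": [0, 0, 0], "twist": 7}, {"dp": [0, 0, 0], "twist": 7}, {"dp": [0, 0, 0], "twist": 7}, {"dp": [0, 0, 0], "twist": 7}, {"dp": [0, 0, 0], "twist": 7}], "claw": 0.1}}

```text
time_s: 4.5
ee_pos: [430.6, 52.1, 768.9]
orientation: [3.075, 0.01, 2.799]
force: [0.1, -0.2, -0.8]
width: 0.097
grip_force: 0.0
```

Emit:
{"api": "play_rows", "payload": {"deltas": [{"dp": [-0.02, 0, 0.0], "twist": 7}, {"dp": [-0.02, 0, 0.0], "twist": 7}, {"dp": [-0.02, 0, 0.0], "twist": 6}, {"dp": [-0.02, 0, 0], "twist": 0}, {"dp": [-0.02, 0, 0], "twist": 0}, {"dp": [-0.02, 0, 0.0], "twist": 0}, {"dp": [-0.02, 0, 0.02], "twist": 0}, {"dp": [-0.02, 0, 0.02], "twist": 0}, {"dp": [-0.02, 0, 0.02], "twist": 0}, {"dp": [-0.02, 0, 0.02], "twist": 0}]}}

```text
time_s: 5.33
ee_pos: [238.4, 56.0, 827.9]
orientation: [3.09, 0.037, 3.14]
force: [-0.4, 0.1, -0.3]
width: 0.099
grip_force: 0.0
```

```bash
cat > s.py <<'E'
from h import *
o=arm.get_obs();R=Ro.from_euler('xyz',o['orientation']).as_matrix()
print(o['time_s'],o['joint_pos'].round(3),o['ee_pos'].round(1),o['orientation'].round(3),o['force'].round(1)); print('toolz',R[:,2].round(3),'-toolx',-R[:,0].round(3),'tooly',R[:,1].round(3))
E
python3 s.py
```

```text
5.3333 [-0.365 -0.283  0.778  0.125  2.627 -1.826] [238.4  56.  827.9] [3.09  0.037 3.14 ] [-0.4  0.1 -0.3]
toolz [ 0.037  0.052 -0.998] -toolx [ 0.999 -0.002  0.037] tooly [-0.     0.999  0.052]
```

Emit:
{"api": "play_rows", "payload": {"deltas": [{"dp": [-0.02, 0, 0.02], "twist": 0}, {"dp": [-0.02, 0, 0.02], "twist": 0}, {"dp": [-0.02, 0, 0.02], "twist": 0}, {"dp": [-0.02, 0, 0.02], "twist": 0}, {"dp": [-0.02, 0, 0.02], "twist": 0}, {"dp": [-0.02, 0, 0.02], "twist": 0}]}}

```text
time_s: 5.83
ee_pos: [172.3, 86.1, 840.9]
orientation: [3.141, 0.118, 3.137]
force: [0.4, 0.4, 0.3]
width: 0.097
grip_force: 0.0
```

```bash
python3 s.py
```

```text
5.8333 [-0.259 -0.4    0.8    0.061  2.627 -1.771] [172.3  86.1 840.9] [3.141 0.118 3.137] [0.4 0.4 0.3]
toolz [ 0.118 -0.    -0.993] -toolx [ 0.993 -0.005  0.118] tooly [0.005 1.    0.   ]
```

Emit:
{"api": "play_rows", "payload": {"deltas": [{"dp": [-0.01, 0, 0.03], "twist": 0}, {"dp": [-0.01, 0, 0.03], "twist": 0}, {"dp": [-0.01, 0, 0.03], "twist": 0}, {"dp": [-0.01, 0, 0.03], "twist": 0}, {"dp": [-0.01, 0, 0.03], "twist": 0}, {"dp": [-0.01, 0, 0.03], "twist": 0}]}}

```text
time_s: 6.33
ee_pos: [157.6, 121.3, 896.7]
orientation: [-3.102, 0.241, 3.141]
force: [0.9, -0.7, -0.8]
width: 0.099
grip_force: 0.0
```

```bash
python3 s.py
```

```text
6.3333 [ 0.174 -0.277  0.555 -0.165  2.627 -1.544] [157.6 121.3 896.7] [-3.102  0.241  3.141] [ 0.9 -0.7 -0.8]
toolz [ 0.238 -0.04  -0.97 ] -toolx [ 0.971 -0.001  0.239] tooly [ 0.01   0.999 -0.039]
```

Emit:
{"api": "play_rows", "payload": {"deltas": [{"dp": [-0.005, 0, 0.03], "twist": 0}, {"dp": [-0.005, 0, 0.03], "twist": 0}, {"dp": [-0.005, 0, 0.03], "twist": 0}, {"dp": [-0.005, 0, 0.03], "twist": 0}]}}

```text
time_s: 6.67
ee_pos: [156.5, 132.3, 929.1]
orientation: [-3.092, 0.327, -3.138]
force: [-0.6, -0.0, 0.4]
width: 0.102
grip_force: 0.0
```

```bash
python3 s.py
```

```text
6.6667 [ 0.372 -0.19   0.391 -0.334  2.627 -1.511] [156.5 132.3 929.1] [-3.092  0.327 -3.138] [-0.6 -0.   0.4]
toolz [ 0.321 -0.048 -0.946] -toolx [0.947 0.003 0.321] tooly [ 0.012  0.999 -0.047]
```

The lean is 19° with the −x side leading, which is enough. Now I'll come down to the carton's −y side, twisting the long way round (q6 limit) so the lean points to +y.

Emit:
{"api": "play_rows", "payload": {"deltas": [{"dp": [0.015, -0.013, -0.03], "twist": -6}, {"dp": [0.015, -0.013, -0.03], "twist": -6}, {"dp": [0.015, -0.013, -0.03], "twist": -6}, {"dp": [0.015, -0.013, -0.03], "twist": -6}, {"dp": [0.015, -0.013, -0.03], "twist": -6}, {"dp": [0.015, -0.013, -0.03], "twist": -6}, {"dp": [0.015, -0.013, -0.03], "twist": -6}, {"dp": [0.015, -0.013, -0.03], "twist": -6}, {"dp": [0.015, -0.013, -0.03], "twist": -6}, {"dp": [0.015, -0.013, -0.03], "twist": -6}]}}

```text
time_s: 7.5
ee_pos: [306.2, 3.1, 629.9]
orientation: [-3.092, 0.325, 2.1]
force: [0.1, 0.3, 0.9]
width: 0.098
grip_force: 0.0
```

```bash
python3 s.py
```

```text
7.5 [-0.072 -0.491  1.436 -0.33   2.028 -0.765] [306.2   3.1 629.9] [-3.092  0.325  2.1  ] [0.1 0.3 0.9]
toolz [ 0.118 -0.3   -0.947] -toolx [ 0.478 -0.818  0.319] tooly [ 0.87   0.49  -0.047]
```

Emit:
{"api": "play_rows", "payload": {"deltas": [{"dp": [0.015, -0.013, -0.03], "twist": -7}, {"dp": [0.015, -0.013, -0.03], "twist": -7}, {"dp": [0.015, -0.013, -0.03], "twist": -7}, {"dp": [0.015, -0.013, -0.03], "twist": -7}, {"dp": [0.015, -0.013, -0.03], "twist": -7}, {"dp": [0.015, -0.013, -0.03], "twist": -7}, {"dp": [0.015, -0.013, -0.03], "twist": -7}, {"dp": [0.015, -0.013, -0.03], "twist": -7}, {"dp": [0.015, -0.013, -0.03], "twist": -7}, {"dp": [0.015, -0.013, -0.03], "twist": -7}]}}

```text
time_s: 8.33
ee_pos: [457.4, -126.6, 329.9]
orientation: [-3.091, 0.325, 0.878]
force: [0.7, 0.8, -0.3]
width: 0.102
grip_force: 0.0
```

Emit:
{"api": "play_rows", "payload": {"deltas": [{"dp": [0, 0, 0], "twist": -7}, {"dp": [0, 0, 0], "twist": -7}, {"dp": [0, 0, 0], "twist": -7}, {"dp": [0, 0, 0], "twist": -7}, {"dp": [0, 0, 0], "twist": -7}, {"dp": [0, 0, 0], "twist": -7}, {"dp": [0, 0, 0], "twist": -7}, {"dp": [0, 0, 0], "twist": -7}, {"dp": [0, 0, 0], "twist": -7}, {"dp": [0, 0, 0], "twist": -7}]}}

```text
time_s: 9.17
ee_pos: [457.0, -126.2, 331.3]
orientation: [-3.092, 0.326, -0.344]
force: [-0.9, -0.0, 0.2]
width: 0.102
grip_force: 0.0
```

```bash
python3 s.py
```

```text
9.1667 [-0.517  0.124  1.505 -0.006  1.842  1.405] [ 457.  -126.2  331.3] [-3.092  0.326 -0.344] [-0.9 -0.   0.2]
toolz [-0.284  0.155 -0.946] -toolx [-0.892  0.319  0.32 ] tooly [-0.351 -0.935 -0.047]
```

Emit:
{"api": "play_rows", "payload": {"deltas": [{"dp": [0, 0, -0.02], "twist": -7}, {"dp": [0, 0, -0.02], "twist": -7}, {"dp": [0, 0, -0.02], "twist": -7}, {"dp": [0, 0, -0.02], "twist": -7}, {"dp": [0, 0, -0.02], "twist": -7}, {"dp": [0, 0, -0.02], "twist": -7}, {"dp": [0, 0, -0.02], "twist": -7}, {"dp": [0, 0, -0.02], "twist": -7}, {"dp": [0, 0, -0.02], "twist": -7}, {"dp": [0, 0, -0.02], "twist": -7}]}}

```text
time_s: 10.0
ee_pos: [457.1, -126.5, 130.5]
orientation: [-3.092, 0.324, -1.565]
force: [0.5, 0.7, 0.9]
width: 0.1
grip_force: 0.0
```

```bash
python3 s.py; python3 - <<'E'
from h import *
o=arm.get_obs()
ims=[]
for n in ("scene","top","wrist"):
    p,d=vision.read_camera(n); np.savez(f"/tmp/{n}2.npz",p=p,d=d,ee=o['ee_pos'],ori=o['orientation']); ims.append(p[:,:,::-1])
a=cv2.resize(ims[1][130:300,180:400],None,fx=1.8,fy=1.8,interpolation=cv2.INTER_CUBIC)
b=cv2.resize(ims[0][130:300,200:420],None,fx=1.8,fy=1.8,interpolation=cv2.INTER_CUBIC)
cv2.imwrite("pics/c2.png",np.hstack([a,b]))
E
```

```text
10.0 [-0.716  0.153  1.9    0.288  1.281  2.319] [ 457.1 -126.5  130.5] [-3.092  0.324 -1.565] [0.5 0.7 0.9]
toolz [ 0.048  0.319 -0.947] -toolx [-0.005  0.948  0.319] tooly [-0.999  0.01  -0.047]
```

View pics/c2.png

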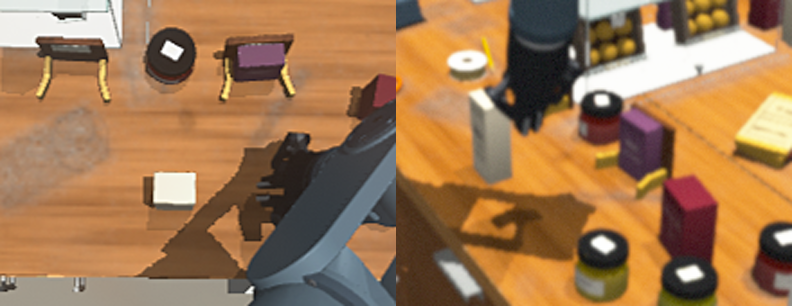

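Top crop: carton upright at (173,190), gripper leaning beside it at (265,195), bay with rails at (75,70). Next, the bay pose.

```bash
python3 - <<'E'
from h import *
z=np.load('/tmp/wrist1.npz');p,d=z['p'].astype(int),z['d'];W,T=wcloud(d,z['ee'],z['ori'])
m=np.zeros(d.shape,bool);m[115:228,370:482]=1;m&=d>0
f=m&(W[...,2]>35)&(W[...,2]<82)&(W[...,0]>600)&(W[...,0]<665)
q=W[f];print('front',len(q))
for _ in range(4):
    c=np.polyfit(q[:,1],q[:,0],1);r=q[:,0]-np.polyval(c,q[:,1]);q=q[abs(r)<2.5*r.std()+.1]
print('x=',c,'std',r.std(),'yaw',-np.arctan(c[0]),q[:,1].min(),q[:,1].max(), [ (a,np.median(q[(q[:,2]>a)&(q[:,2]<a+12)][:,0]).round(1)) for a in (35,47,59,70)])
t=m&(W[...,2]>84)&(W[...,2]<97); q=W[t]; print('top y',np.percentile(q[:,1],[1,99]),'x',np.percentile(q[:,0],[2,98]))
br=(p[...,0]>130)&(p[...,1]>90)&(p[...,2]<90)&(p[...,0]-p[...,1]<75)
for n in ('wrist','top'):
    if n=='top':
        z=np.load('/tmp/top0.npz');p,d=z['p'].astype(int),z['d'];W=cloud('top',d)
        br=(p[...,0]>130)&(p[...,1]>90)&(p[...,2]<90)&(p[...,0]-p[...,1]<75)
    b=br&(d>0)&(W[...,2]>14)&(W[...,2]<32)&(W[...,0]>560)&(W[...,0]<660)&(W[...,1]>60)&(W[...,1]<185)
    for s,k in (('L',W[...,1]>121),('R',W[...,1]<121)):
        q=W[b&k]
        print(n,s,len(q),[(x,np.percentile(q[(q[:,0]>=x)&(q[:,0]<x+8)][:,1],[10,50,90]).round(1) if ((q[:,0]>=x)&(q[:,0]<x+8)).sum()>2 else None) for x in range(580,652,8)])
E
```

```text
front 2025
x= [4.22580130e-02 6.42054254e+02] std 0.5070272847128363 yaw -0.042232886012852446 74.58778740929465 161.71558472673482 [(35, np.float64(647.4)), (47, np.float64(647.1)), (59, np.float64(646.8)), (70, np.float64(646.8))]
top y [ 75.74975789 161.19856319] x [645.78154442 657.12686886]
wrist L 404 [(580, None), (588, array([163.9, 166.5, 169.1])), (596, array([161.7, 164.9, 168.1])), (604, array([157.6, 161.7, 164.9])), (612, array([154.4, 158.6, 161.8])), (620, array([153.3, 156.5, 159.8])), (628, array([153.3, 156.5, 159.9])), (636, array([153.3, 156.5, 159.6])), (644, array([153.9, 156.5, 159.5]))]
wrist R 369 [(580, None), (588, array([71. , 74.8, 77.8])), (596, array([73.5, 77.1, 80.6])), (604, array([76.2, 79.7, 82.9])), (612, array([78.4, 82. , 84.8])), (620, array([78.4, 81.8, 84.8])), (628, array([77.3, 80.9, 84.3])), (636, array([77.3, 80.6, 83.4])), (644, array([75.1, 78.1, 83.1]))]
top L 40 [(580, None), (588, array([169. , 172.5, 175.1])), (596, array([164.1, 166. , 171.4])), (604, None), (612, array([159.5, 166.5, 168.1])), (620, array([158.9, 162.7, 164.3])), (628, array([157.9, 162.3, 164.7])), (636, array([157.6, 162.5, 164.9])), (644, array([157.7, 160.1, 162.2]))]
top R 29 [(580, None), (588, None), (596, array([79.1, 82.2, 84.2])), (604, array([81.1, 85. , 85. ])), (612, array([85.2, 87.7, 89. ])), (620, None), (628, array([83.2, 87.7, 87.8])), (636, array([81.4, 84.3, 88.5])), (644, None)]
```

Bay: panel front at x ≈ 642 + 0.042·y, centre y ≈ 120, yaw −0.042. I'll lower the tips beside the carton's foot, then push +y about 142 mm.

Emit:
{"api": "play_rows", "payload": {"deltas": [{"dp": [0.0005, 0.003, -0.015], "twist": 0}, {"dp": [0.0005, 0.003, -0.015], "twist": 0}, {"dp": [0.0005, 0.003, -0.015], "twist": 0}, {"dp": [0.0005, 0.003, -0.015], "twist": 0}, {"dp": [0.0005, 0.003, -0.015], "twist": 0}, {"dp": [0.0005, 0.003, -0.015], "twist": 0}, {"dp": [0, 0.003, -0.015], "twist": 0}, {"dp": [0, 0.003, -0.01], "twist": 0}, {"dp": [0, 0.003, -0.006], "twist": 0}, {"dp": [0, 0, 0], "twist": 0}]}}

```text
time_s: 10.98
ee_pos: [459.9, -99.0, 9.5]
orientation: [-3.092, 0.325, -1.558]
force: [0.3, 0.5, 0.3]
width: 0.098
grip_force: 0.0
```

```bash
python3 s.py
```

```text
10.9833 [-0.667  0.361  1.957  0.334  1.02   2.265] [459.9 -99.    9.5] [-3.092  0.325 -1.558] [0.3 0.5 0.3]
toolz [ 0.046  0.32  -0.946] -toolx [-0.012  0.947  0.32 ] tooly [-0.999  0.003 -0.047]
```

Emit:
{"api": "play_rows", "payload": {"deltas": [{"dp": [0, 0.01, 0], "twist": 0}, {"dp": [0, 0.01, 0], "twist": 0}, {"dp": [0, 0.01, 0], "twist": 0}, {"dp": [0, 0.005, 0], "twist": 0}, {"dp": [0, 0.003, 0], "twist": 0}, {"dp": [0, 0.003, 0], "twist": 0}, {"dp": [0, 0.003, 0], "twist": 0}, {"dp": [0, 0.003, 0], "twist": 0}, {"dp": [0, 0.003, 0], "twist": 0}, {"dp": [0, 0.003, 0], "twist": 0}]}}

```text
time_s: 11.82
ee_pos: [460.1, -47.0, 9.7]
orientation: [-3.091, 0.324, -1.56]
force: [0.1, -1.2, 0.1]
width: 0.098
grip_force: 0.5
```

Emit:
{"api": "play_rows", "payload": {"deltas": [{"dp": [0, 0.003, 0], "twist": 0}, {"dp": [0, 0.003, 0], "twist": 0}, {"dp": [0, 0.003, 0], "twist": 0}, {"dp": [0, 0.003, 0], "twist": 0}, {"dp": [0, 0.003, 0], "twist": 0}, {"dp": [0, 0.003, 0], "twist": 0}]}}

```text
time_s: 12.32
ee_pos: [459.9, -28.6, 9.7]
orientation: [-3.091, 0.324, -1.56]
force: [1.3, -1.7, 0.8]
width: 0.103
grip_force: 0.7
```

```bash
cat > look.py <<'E'
from h import *
import sys
k=sys.argv[1]; o=arm.get_obs(); ims=[]
for n in ("scene","top"):
    p,d=vision.read_camera(n); np.savez(f"/tmp/{n}{k}.npz",p=p,d=d,ee=o['ee_pos'],ori=o['orientation']); ims.append(p[:,:,::-1])
    W=cloud(n,d); pi=p.astype(int); c=(d>0)&(pi.min(-1)>110)&(np.ptp(pi,-1)<70)&(W[...,0]>410)&(W[...,0]<645)&(W[...,1]>-60)&(W[...,1]<170)
    q=W[c&(W[...,2]>116)&(W[...,2]<140)]; r=rect(q[:,:2]) if len(q)>5 else None
    print(n,len(q),q.mean(0).round(1),r,'zrange',np.percentile(q[:,2],[3,97]).round(1))
    A=np.c_[q[:,:2]-q[:,:2].mean(0),np.ones(len(q))]; print(' top slope x,y',np.linalg.lstsq(A,q[:,2],rcond=None)[0].round(3))
a=cv2.resize(ims[1][110:300,160:370],None,fx=1.9,fy=1.9,interpolation=cv2.INTER_CUBIC)
b=cv2.resize(ims[0][100:290,170:380],None,fx=1.9,fy=1.9,interpolation=cv2.INTER_CUBIC)
cv2.imwrite(f"pics/c{k}.png",np.hstack([a,b]))
E
python3 s.py; python3 look.py 3
```

```text
12.3167 [-0.542  0.317  2.019  0.369  0.968  2.362] [459.9 -28.6   9.7] [-3.091  0.324 -1.56 ] [ 1.3 -1.7  0.8]
toolz [ 0.047  0.319 -0.947] -toolx [-0.01   0.948  0.319] tooly [-0.999  0.006 -0.048]
scene 64 [445.3  12.9 124.7] ((443.4029846191406, 12.559871673583984), (42.65128707885742, 17.958818435668945), 63.152828216552734) zrange [118.4 128.2]
 top slope x,y [ 2.07000e-01 -2.60000e-02  1.24722e+02]
top 371 [459.5   7.8 126.7] ((459.31524658203125, 7.986650466918945), (47.75455856323242, 36.61610794067383), 88.40006256103516) zrange [123.1 130. ]
 top slope x,y [-6.00000e-03  5.00000e-03  1.26726e+02]
```

View pics/c3.png

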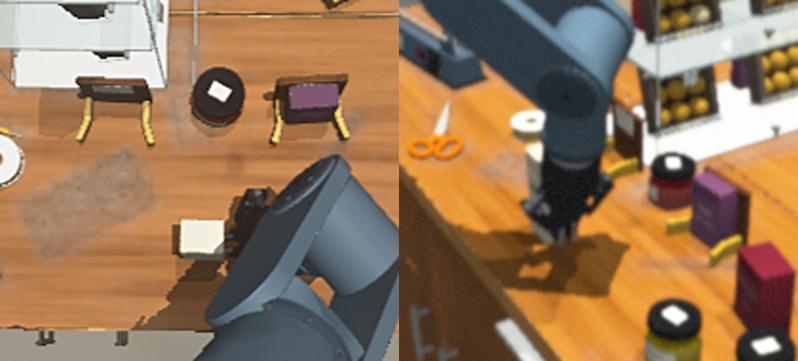

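The carton is upright and now at (203,237) in the top crop, slid 23 mm with no tilt. I'll keep going.

Emit:
{"api": "play_rows", "payload": {"deltas": [{"dp": [0, 0.004, 0], "twist": -0.1}, {"dp": [0, 0.004, 0], "twist": -0.1}, {"dp": [0, 0.004, 0], "twist": -0.1}, {"dp": [0, 0.004, 0], "twist": -0.1}, {"dp": [0, 0.004, 0], "twist": -0.1}, {"dp": [0, 0.004, 0], "twist": -0.1}, {"dp": [0, 0.004, 0], "twist": -0.1}, {"dp": [0, 0.004, 0], "twist": -0.1}, {"dp": [0, 0.004, 0], "twist": -0.1}, {"dp": [0, 0.004, 0], "twist": -0.1}]}}

```text
time_s: 13.25
ee_pos: [459.8, 11.6, 9.7]
orientation: [-3.091, 0.324, -1.578]
force: [-0.6, -0.8, -1.0]
width: 0.103
grip_force: 0.3
```

```bash
python3 s.py; python3 look.py 4
```

```text
13.25 [-0.464  0.297  2.048  0.393  0.935  2.436] [459.8  11.6   9.7] [-3.091  0.324 -1.578] [-0.6 -0.8 -1. ]
toolz [ 0.053  0.318 -0.947] -toolx [0.007 0.948 0.319] tooly [-0.999  0.023 -0.048]
scene 51 [444.7  54.9 124.5] ((441.9084167480469, 51.97019577026367), (48.13056564331055, 15.844010353088379), 64.54077911376953) zrange [119.1 128.7]
 top slope x,y [ 2.34000e-01 -5.90000e-02  1.24538e+02]
top 402 [459.9  48.1 126.7] ((460.2068786621094, 48.15732192993164), (37.72484588623047, 48.33713150024414), 0.7114711999893188) zrange [123.4 130. ]
 top slope x,y [ 2.90000e-02 -1.40000e-02  1.26707e+02]
```

Stable. It needs 78 mm more.

Emit:
{"api": "play_rows", "payload": {"deltas": [{"dp": [0, 0.004, 0], "twist": -0.1}, {"dp": [0, 0.004, 0], "twist": -0.1}, {"dp": [0, 0.004, 0], "twist": -0.1}, {"dp": [0, 0.004, 0], "twist": -0.1}, {"dp": [0, 0.004, 0], "twist": -0.1}, {"dp": [0, 0.004, 0], "twist": -0.1}, {"dp": [0, 0.004, 0], "twist": -0.1}, {"dp": [0, 0.004, 0], "twist": -0.1}, {"dp": [0, 0.004, 0], "twist": -0.1}, {"dp": [0, 0.004, 0], "twist": -0.1}]}}

```text
time_s: 14.18
ee_pos: [459.8, 51.6, 9.7]
orientation: [-3.091, 0.324, -1.595]
force: [-0.2, -0.3, 0.5]
width: 0.101
grip_force: 0.4
```

Emit:
{"api": "play_rows", "payload": {"deltas": [{"dp": [0, 0.004, 0], "twist": -0.1}, {"dp": [0, 0.004, 0], "twist": -0.1}, {"dp": [0, 0.004, 0], "twist": -0.1}, {"dp": [0, 0.004, 0], "twist": -0.1}, {"dp": [0, 0.004, 0], "twist": -0.1}, {"dp": [0, 0.004, 0], "twist": -0.1}, {"dp": [0, 0.004, 0], "twist": -0.1}, {"dp": [0, 0.004, 0], "twist": -0.1}, {"dp": [0, 0.004, 0], "twist": -0.1}, {"dp": [0, 0.002, 0], "twist": -0.1}]}}

```text
time_s: 15.02
ee_pos: [459.7, 89.7, 9.7]
orientation: [-3.091, 0.325, -1.612]
force: [-0.7, -1.0, -0.2]
width: 0.097
grip_force: 0.5
```

```bash
python3 s.py; python3 look.py 5
```

```text
15.0167 [-0.297  0.275  2.078  0.434  0.869  2.599] [459.7  89.7   9.7] [-3.091  0.325 -1.612] [-0.7 -1.  -0.2]
toolz [ 0.064  0.316 -0.947] -toolx [0.039 0.947 0.319] tooly [-0.997  0.058 -0.048]
scene 19 [443.5 135.8 124.2] ((444.87152099609375, 136.08653259277344), (27.53255844116211, 7.534450531005859), 84.73563385009766) zrange [118.9 128.2]
 top slope x,y [ 9.12000e-01 -1.24000e-01  1.24185e+02]
top 410 [461.1 125.2 126.5] ((461.47039794921875, 125.35963439941406), (50.452632904052734, 38.30671691894531), 87.34068298339844) zrange [121.8 129.9]
 top slope x,y [2.30000e-02 1.00000e-02 1.26462e+02]
```

Carton at (461,125), yaw −2.7°, aligned with the bay axis. Now I back off, rise, and unwind +270° to the −x side.

Emit:
{"api": "play_rows", "payload": {"deltas": [{"dp": [0, -0.01, 0], "twist": 0}, {"dp": [0, -0.02, 0.002], "twist": 0}, {"dp": [0, -0.02, 0.01], "twist": 0}, {"dp": [0, -0.01, 0.03], "twist": 0}, {"dp": [0, 0, 0.04], "twist": 0}, {"dp": [-0.005, 0, 0.04], "twist": 0}, {"dp": [-0.005, 0, 0.04], "twist": 6}, {"dp": [-0.005, 0, 0.04], "twist": 7}, {"dp": [-0.005, 0, 0.03], "twist": 7}, {"dp": [0, 0, 0], "twist": 7}]}}

```text
time_s: 15.95
ee_pos: [442.5, 27.0, 248.5]
orientation: [-3.082, 0.316, -1.134]
force: [1.1, 0.9, -0.2]
width: 0.102
grip_force: 0.0
```

Emit:
{"api": "play_rows", "payload": {"deltas": [{"dp": [-0.005, 0, 0], "twist": 7}, {"dp": [-0.005, 0, 0], "twist": 7}, {"dp": [-0.005, 0, 0], "twist": 7}, {"dp": [-0.005, 0, 0], "twist": 7}, {"dp": [-0.005, 0, 0], "twist": 7}, {"dp": [-0.005, 0, 0], "twist": 7}, {"dp": [-0.005, 0, 0], "twist": 7}, {"dp": [-0.005, 0, 0], "twist": 7}, {"dp": [-0.005, 0, 0], "twist": 7}, {"dp": [-0.005, 0, 0], "twist": 7}]}}

```text
time_s: 16.78
ee_pos: [389.7, 28.3, 241.6]
orientation: [-3.091, 0.325, 0.086]
force: [-0.1, -0.1, -0.3]
width: 0.105
grip_force: 0.0
```

Emit:
{"api": "play_rows", "payload": {"deltas": [{"dp": [0, 0.01, 0], "twist": 7}, {"dp": [0, 0.01, 0], "twist": 7}, {"dp": [0, 0.01, 0], "twist": 7}, {"dp": [0, 0.01, 0], "twist": 7}, {"dp": [0, 0.01, 0], "twist": 7}, {"dp": [0, 0.01, 0], "twist": 7}, {"dp": [0, 0.01, 0], "twist": 7}, {"dp": [0, 0.01, 0], "twist": 7}, {"dp": [0, 0.01, 0], "twist": 7}, {"dp": [0, 0.005, 0], "twist": 7}]}}

```text
time_s: 17.62
ee_pos: [390.0, 124.4, 241.6]
orientation: [-3.09, 0.325, 1.308]
force: [-0.0, 0.2, -0.4]
width: 0.096
grip_force: 0.0
```

```bash
python3 s.py
```

```text
17.6167 [ 0.222 -0.02   1.836 -0.261  1.529  0.53 ] [390.  124.4 241.6] [-3.09   0.325  1.308] [-0.   0.2 -0.4]
toolz [-0.132 -0.294 -0.947] -toolx [-0.246 -0.915  0.319] tooly [ 0.96  -0.275 -0.049]
```

Emit:
{"api": "play_rows", "payload": {"deltas": [{"dp": [0, 0, 0], "twist": 7}, {"dp": [0, 0, 0], "twist": 7}, {"dp": [0, 0, 0], "twist": 7}, {"dp": [0, 0, 0], "twist": 7}, {"dp": [0, 0, 0], "twist": 7}, {"dp": [0, 0, 0], "twist": 7}, {"dp": [0, 0, 0], "twist": 7}, {"dp": [0, 0, 0], "twist": 7}, {"dp": [0, 0, 0], "twist": 7}, {"dp": [0, 0, 0], "twist": 7}]}}

```text
time_s: 18.45
ee_pos: [389.8, 123.6, 241.6]
orientation: [-3.09, 0.325, 2.53]
force: [-0.2, -0.4, -0.2]
width: 0.096
grip_force: 0.0
```

Emit:
{"api": "play_rows", "payload": {"deltas": [{"dp": [0, 0, -0.03], "twist": 6.5}, {"dp": [0, 0, -0.03], "twist": 6.5}, {"dp": [0, 0, -0.03], "twist": 6.5}, {"dp": [0, 0, -0.03], "twist": 6.5}, {"dp": [0, 0, -0.03], "twist": 6.5}, {"dp": [0, 0, -0.03], "twist": 0}, {"dp": [0, 0, 0], "twist": 0}]}}

```text
time_s: 19.03
ee_pos: [384.7, 122.4, 55.9]
orientation: [-3.089, 0.312, 3.089]
force: [-1.4, -0.0, -0.3]
width: 0.102
grip_force: 0.0
```

```bash
python3 s.py; python3 look.py 6; python3 - <<'E'
from h import *
o=arm.get_obs(); p,d=vision.read_camera('wrist'); np.savez("/tmp/wrist6.npz",p=p,d=d,ee=o['ee_pos'],ori=o['orientation'])
W,T=wcloud(d,o['ee_pos'],o['orientation']); m=(d>0)&(W[...,2]>115)&(W[...,2]<135)&(abs(W[...,0]-461)<50)&(abs(W[...,1]-125)<50);q=W[m]; print(len(q), rect(q[:,:2]) if len(q)>5 else 0)
E
```

```text
19.0333 [ 0.09  -0.106  2.357 -0.172  0.595 -1.292] [384.7 122.4  55.9] [-3.089  0.312  3.089] [-1.4 -0.  -0.3]
toolz [ 0.303 -0.069 -0.95 ] -toolx [ 0.95  -0.05   0.307] tooly [ 0.068  0.996 -0.05 ]
scene 180 [457.7 117.3 124.3] ((459.7047424316406, 122.98650360107422), (56.47213363647461, 39.07196807861328), 85.0857925415039) zrange [117.  128.4]
 top slope x,y [3.10000e-02 7.50000e-02 1.24288e+02]
top 411 [461.1 125.2 126.4] ((461.6174621582031, 126.12700653076172), (50.41132736206055, 38.812129974365234), 86.29246520996094) zrange [121.5 129.8]
 top slope x,y [9.00000e-03 7.00000e-03 1.26412e+02]
0 0
```

Emit:
{"api": "play_rows", "payload": {"deltas": [{"dp": [0.005, 0.001, -0.01], "twist": 0}, {"dp": [0.005, 0.001, -0.01], "twist": 0}, {"dp": [0.005, 0.001, -0.01], "twist": 0}, {"dp": [0.005, 0.001, -0.01], "twist": 0}, {"dp": [0.004, 0, -0.006], "twist": 0.5}, {"dp": [0.004, 0, 0], "twist": 0}, {"dp": [0.004, 0, 0], "twist": 0}, {"dp": [0, 0, 0], "twist": 0}]}}

```text
time_s: 19.85
ee_pos: [424.6, 128.4, 18.0]
orientation: [-3.092, 0.329, 3.099]
force: [0.7, 0.2, 1.3]
width: 0.102
grip_force: 0.0
```

```bash
python3 s.py
```

```text
19.85 [ 0.094  0.092  2.284 -0.214  0.454 -1.249] [424.6 128.4  18. ] [-3.092  0.329  3.099] [0.7 0.2 1.3]
toolz [ 0.32  -0.063 -0.945] -toolx [ 0.946 -0.04   0.323] tooly [ 0.058  0.997 -0.047]
```

Emit:
{"api": "play_rows", "payload": {"deltas": [{"dp": [0, -0.001, -0.004], "twist": 0}, {"dp": [0, -0.001, -0.004], "twist": 0}, {"dp": [0.002, 0, 0], "twist": 0}, {"dp": [0.003, 0, 0], "twist": 0}, {"dp": [0.003, 0, 0], "twist": 0}, {"dp": [0.003, 0, 0], "twist": 0}, {"dp": [0.003, 0, 0], "twist": 0}, {"dp": [0.003, 0, 0], "twist": 0}, {"dp": [0.003, 0, 0], "twist": 0}, {"dp": [0.003, 0, 0], "twist": 0}]}}

```text
time_s: 20.68
ee_pos: [445.0, 126.2, 7.6]
orientation: [-3.091, 0.324, 3.1]
force: [-1.6, -0.2, 1.4]
width: 0.096
grip_force: 0.6
```

Emit:
{"api": "play_rows", "payload": {"deltas": [{"dp": [0.003, -0.0001, 0], "twist": 0}, {"dp": [0.003, -0.0001, 0], "twist": 0}, {"dp": [0.003, -0.0001, 0], "twist": 0}, {"dp": [0.003, -0.0001, 0], "twist": 0}, {"dp": [0.003, -0.0001, 0], "twist": 0}, {"dp": [0.003, -0.0001, 0], "twist": 0}]}}

```text
time_s: 21.18
ee_pos: [463.2, 125.6, 7.7]
orientation: [-3.091, 0.324, 3.1]
force: [-0.8, 0.2, 0.4]
width: 0.098
grip_force: 0.4
```

```bash
python3 s.py; python3 look.py 7
```

```text
21.1833 [ 0.076  0.191  2.198 -0.206  0.444 -1.272] [463.2 125.6   7.7] [-3.091  0.324  3.1  ] [-0.8  0.2  0.4]
toolz [ 0.316 -0.064 -0.947] -toolx [ 0.947 -0.04   0.319] tooly [ 0.058  0.997 -0.048]
scene 177 [488.3 116.4 124.3] ((490.0627136230469, 120.9051284790039), (54.79704284667969, 38.61274337768555), 88.21857452392578) zrange [117. 129.]
 top slope x,y [5.10000e-02 9.40000e-02 1.24317e+02]
top 409 [493.9 124.5 126.6] ((494.3416748046875, 125.11669921875), (50.30369186401367, 38.68564224243164), 86.17829132080078) zrange [122.1 130. ]
 top slope x,y [1.40000e-02 8.00000e-03 1.26638e+02]
```

View pics/c7.png

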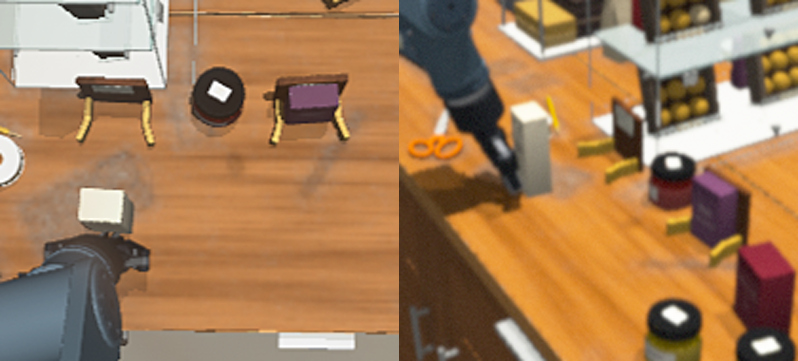

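The carton is upright at (104,208) in the top crop, with the tips low behind it, lined up with the bay. I'll continue.

Emit:
{"api": "play_rows", "payload": {"deltas": [{"dp": [0.004, -0.0001, 0], "twist": 0}, {"dp": [0.004, -0.0001, 0], "twist": 0}, {"dp": [0.004, -0.0001, 0], "twist": 0}, {"dp": [0.004, -0.0001, 0], "twist": 0}, {"dp": [0.004, -0.0001, 0], "twist": 0}, {"dp": [0.004, -0.0001, 0], "twist": 0}, {"dp": [0.004, -0.0001, 0], "twist": 0}, {"dp": [0.004, -0.0001, 0], "twist": 0}, {"dp": [0.004, -0.0001, 0], "twist": 0}, {"dp": [0.004, -0.0001, 0], "twist": 0}]}}

```text
time_s: 22.12
ee_pos: [503.2, 124.5, 7.6]
orientation: [-3.091, 0.324, 3.1]
force: [-0.2, 0.1, -0.1]
width: 0.103
grip_force: 0.3
```

Emit:
{"api": "play_rows", "payload": {"deltas": [{"dp": [0.004, -0.0001, 0], "twist": 0}, {"dp": [0.004, -0.0001, 0], "twist": 0}, {"dp": [0.004, -0.0001, 0], "twist": 0}, {"dp": [0.004, -0.0001, 0], "twist": 0}, {"dp": [0.004, -0.0001, 0], "twist": 0}, {"dp": [0.004, -0.0001, 0], "twist": 0}, {"dp": [0.004, -0.0001, 0], "twist": 0}, {"dp": [0.004, -0.0001, 0], "twist": 0}]}}

```text
time_s: 22.78
ee_pos: [535.2, 123.7, 7.7]
orientation: [-3.091, 0.324, 3.1]
force: [-0.1, -0.1, -0.8]
width: 0.104
grip_force: 0.3
```

```bash
python3 s.py; python3 look.py 8
```

```text
22.7833 [ 0.06   0.312  2.034 -0.178  0.485 -1.316] [535.2 123.7   7.7] [-3.091  0.324  3.1  ] [-0.1 -0.1 -0.8]
toolz [ 0.316 -0.064 -0.947] -toolx [ 0.947 -0.04   0.319] tooly [ 0.058  0.997 -0.048]
scene 166 [558.5 115.8 124.3] ((525.2893676757812, 110.79694366455078), (121.26435089111328, 55.98007583618164), 14.245609283447266) zrange [117.1 128.2]
 top slope x,y [2.40000e-02 6.80000e-02 1.24311e+02]
top 391 [566.5 122.3 126.8] ((567.2962036132812, 122.77742004394531), (49.92942810058594, 38.60199737548828), 86.71298217773438) zrange [121.9 130.4]
 top slope x,y [5.00000e-03 2.30000e-02 1.26844e+02]
```

View pics/c8.png

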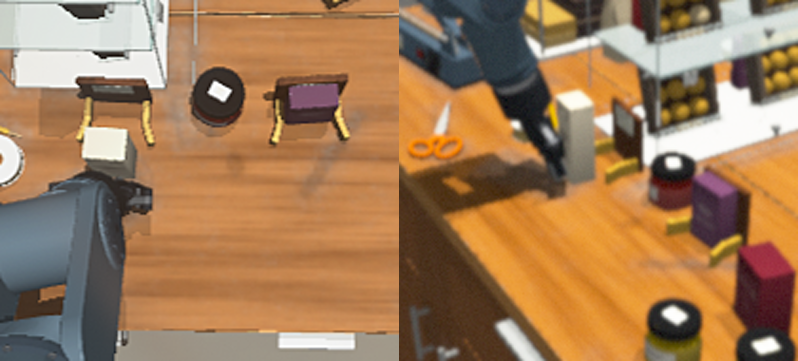

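Emit:
{"api": "play_rows", "payload": {"deltas": [{"dp": [0.004, -0.0001, 0], "twist": 0}, {"dp": [0.004, -0.0001, 0], "twist": 0}, {"dp": [0.004, -0.0001, 0], "twist": 0}, {"dp": [0.004, -0.0001, 0], "twist": 0}, {"dp": [0.004, -0.0001, 0], "twist": 0}, {"dp": [0.004, -0.0001, 0], "twist": 0}, {"dp": [0.004, -0.0001, 0], "twist": 0}, {"dp": [0.004, -0.0001, 0], "twist": 0}, {"dp": [0.004, -0.0001, 0], "twist": 0}, {"dp": [0.004, -0.0001, 0], "twist": 0}]}}

```text
time_s: 23.72
ee_pos: [575.3, 122.7, 7.7]
orientation: [-3.091, 0.324, 3.1]
force: [-1.2, -0.2, -0.8]
width: 0.101
grip_force: 0.3
```

Emit:
{"api": "play_rows", "payload": {"deltas": [{"dp": [0.002, 0, 0], "twist": 0}, {"dp": [0.002, 0, 0], "twist": 0}, {"dp": [0.002, 0, 0], "twist": 0}, {"dp": [0.002, 0, 0], "twist": 0}, {"dp": [0.002, 0, 0], "twist": 0}, {"dp": [0.002, 0, 0], "twist": 0}, {"dp": [0.002, 0, 0], "twist": 0}]}}

```text
time_s: 24.3
ee_pos: [589.0, 122.8, 7.7]
orientation: [-3.091, 0.324, 3.1]
force: [-1.2, 0.5, -0.5]
width: 0.099
grip_force: 0.3
```

```bash
python3 s.py; python3 look.py 9; python3 - <<'E'
from h import *
z=np.load('/tmp/top9.npz');W=cloud('top',z['d']);m=(z['d']>0)&(W[...,2]>80)&(W[...,2]<100)&(W[...,0]>640)&(W[...,0]<665)&(W[...,1]>70)&(W[...,1]<170);print(rect(W[m][:,:2]),W[m].mean(0))
E
```

```text
24.3 [ 0.051  0.398  1.906 -0.16   0.525 -1.343] [589.  122.8   7.7] [-3.091  0.324  3.1  ] [-1.2  0.5 -0.5]
toolz [ 0.316 -0.064 -0.947] -toolx [ 0.947 -0.04   0.319] tooly [ 0.058  0.997 -0.048]
scene 164 [613.9 115.  124.3] ((576.2330932617188, 120.76292419433594), (55.102073669433594, 124.60401153564453), 88.88890075683594) zrange [116.8 128.7]
 top slope x,y [3.10000e-02 6.90000e-02 1.24319e+02]
top 385 [619.3 121.5 126.8] ((620.1802978515625, 122.2303466796875), (50.44875717163086, 38.46588134765625), 86.8974838256836) zrange [123.1 130.3]
 top slope x,y [4.00000e-03 2.00000e-02 1.26767e+02]
((652.3522338867188, 123.01824951171875), (86.65701293945312, 11.027337074279785), 88.20513153076172) [652.15995839 121.34481581  90.52103654]
```

Emit:
{"api": "play_rows", "payload": {"deltas": [{"dp": [0.001, 0, 0], "twist": 0}, {"dp": [0.001, 0, 0], "twist": 0}, {"dp": [0.001, 0, 0], "twist": 0}, {"dp": [0.001, 0, 0], "twist": 0}, {"dp": [0.001, 0, 0], "twist": 0}, {"dp": [0.001, 0, 0], "twist": 0}, {"dp": [0.001, 0, 0], "twist": 0}]}}

```text
time_s: 24.98
ee_pos: [595.9, 122.8, 7.7]
orientation: [-3.091, 0.324, 3.1]
force: [-1.0, 0.4, 0.9]
width: 0.096
grip_force: 0.6
```

Emit:
{"api": "play_rows", "payload": {"deltas": [{"dp": [0.001, 0, 0], "twist": 0}, {"dp": [0.0005, 0, 0], "twist": 0}]}}

```text
time_s: 25.15
ee_pos: [597.5, 122.7, 7.7]
orientation: [-3.091, 0.325, 3.1]
force: [-0.6, -0.4, -0.1]
width: 0.102
grip_force: 0.5
```

No wall contact yet, so I advance in small steps and watch the force.

Emit:
{"api": "play_rows", "payload": {"deltas": [{"dp": [0.0005, 0, 0], "twist": 0}, {"dp": [0.0005, 0, 0], "twist": 0}]}}

```text
time_s: 25.32
ee_pos: [598.2, 122.7, 7.6]
orientation: [-3.091, 0.324, 3.1]
force: [-3.5, -0.1, 2.8]
width: 0.103
grip_force: 1.9
```

Emit:
{"api": "play_rows", "payload": {"deltas": [{"dp": [0.0005, 0, 0], "twist": 0}, {"dp": [0.0005, 0, 0], "twist": 0}]}}

```text
time_s: 25.48
ee_pos: [598.3, 122.8, 7.4]
orientation: [-3.091, 0.322, 3.1]
force: [-7.1, -0.2, 7.2]
width: 0.104
grip_force: 3.9
```

```bash
python3 s.py; python3 look.py 10
```

```text
25.4833 [ 0.051  0.414  1.881 -0.157  0.535 -1.347] [598.3 122.8   7.4] [-3.091  0.322  3.1  ] [-7.1 -0.2  7.2]
toolz [ 0.314 -0.064 -0.947] -toolx [ 0.948 -0.04   0.317] tooly [ 0.058  0.997 -0.048]
scene 148 [622.7 115.  124.5] ((624.7301635742188, 118.5680160522461), (53.40029525756836, 37.939613342285156), 85.54400634765625) zrange [118.7 127.7]
 top slope x,y [3.70000e-02 4.60000e-02 1.24457e+02]
top 363 [626.4 121.1 126.7] ((626.4627075195312, 122.49211120605469), (50.90299987792969, 37.402976989746094), 89.11589050292969) zrange [122.3 130.4]
 top slope x,y [3.10000e-02 1.80000e-02 1.26659e+02]
```

Seated against the panel with a firm 7 N contact. I'll retreat straight back, then check.

Emit:
{"api": "play_rows", "payload": {"deltas": [{"dp": [-0.001, 0, 0], "twist": 0}, {"dp": [-0.002, 0, 0], "twist": 0}, {"dp": [-0.005, 0, 0], "twist": 0}, {"dp": [-0.01, 0, 0], "twist": 0}, {"dp": [-0.02, 0, 0], "twist": 0}, {"dp": [-0.03, 0, 0.005], "twist": 0}, {"dp": [-0.03, 0, 0.01], "twist": 0}, {"dp": [-0.02, 0, 0.03], "twist": 0}, {"dp": [0, 0, 0.04], "twist": 0}, {"dp": [0, 0, 0], "twist": 0}]}}

```text
time_s: 26.42
ee_pos: [484.1, 123.5, 99.4]
orientation: [-3.092, 0.336, 3.101]
force: [3.2, -0.7, 1.8]
width: 0.102
grip_force: 0.0
```

```bash
python3 s.py; python3 look.py 11; python3 - <<'E'
from h import *
o=arm.get_obs(); p,d=vision.read_camera('wrist'); W,T=wcloud(d,o['ee_pos'],o['orientation'])
cv2.imwrite('pics/w11.png',p[:,:,::-1])
z=np.load('/tmp/top11.npz');W=cloud('top',z['d'])
for n,zl,zh,x0,x1,y0,y1 in (('panel',80,100,642,665,70,170),('jar',50,75,600,690,-50,30),('plum',84,100,600,665,-180,-70),('wine',85,105,540,630,-350,-250),('spool',15,35,520,610,235,320)):
    m=(z['d']>0)&(W[...,2]>zl)&(W[...,2]<zh)&(W[...,0]>x0)&(W[...,0]<x1)&(W[...,1]>y0)&(W[...,1]<y1);print(n,rect(W[m][:,:2]),W[m].mean(0).round(1))
E
```

```text
26.4167 [ 0.067  0.007  2.138 -0.136  0.672 -1.362] [484.1 123.5  99.4] [-3.092  0.336  3.101] [ 3.2 -0.7  1.8]
toolz [ 0.327 -0.063 -0.943] -toolx [ 0.943 -0.039  0.329] tooly [ 0.057  0.997 -0.046]
scene 158 [618.6 114.9 124.2] ((563.87109375, 127.38172912597656), (56.68097686767578, 160.3808135986328), 83.93305206298828) zrange [117.2 128.4]
 top slope x,y [6.00000e-03 7.40000e-02 1.24204e+02]
top 363 [626.1 121.2 126.8] ((626.7230834960938, 122.03904724121094), (49.76654815673828, 37.1448860168457), 85.90283203125) zrange [122.7 130.5]
 top slope x,y [1.80000e-02 1.50000e-02 1.26808e+02]
panel ((650.3599853515625, 123.27742004394531), (86.58611297607422, 14.568562507629395), 88.06411743164062) [651.6 117.6  89.6]
jar ((647.9462890625, -9.38326644897461), (63.79051971435547, 64.02268981933594), 36.63629150390625) [647.   -9.5  62.1]
plum ((642.2723388671875, -124.67066192626953), (42.649410247802734, 87.07476806640625), 3.8667538166046143) [ 642.5 -124.7   91.1]
wine ((583.7920532226562, -301.93780517578125), (67.0257797241211, 45.52373504638672), 77.78102111816406) [ 583.1 -300.8   96.2]
spool ((566.8363037109375, 278.26104736328125), (65.36371612548828, 64.21984100341797), 27.109600067138672) [566.  278.6  25.4]
```

View pics/c11.png

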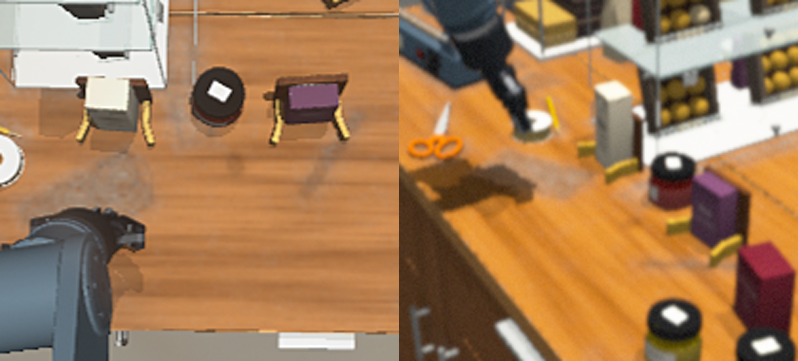

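View pics/w11.png

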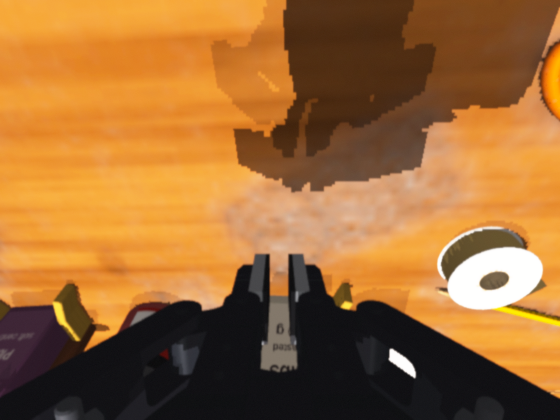

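The carton stands upright between the rails against the panel, at (110,103) in the top crop. The neighbours are unmoved. The wrist view shows only open counter and the spool near the tool. I'll settle briefly, then hand in.

Emit:
{"api": "play_rows", "payload": {"deltas": [{"dp": [-0.01, 0, 0.02], "twist": 0}, {"dp": [0, 0, 0], "twist": 0}, {"dp": [0, 0, 0], "twist": 0}, {"dp": [0, 0, 0], "twist": 0}, {"dp": [0, 0, 0], "twist": 0}, {"dp": [0, 0, 0], "twist": 0}]}}

```text
time_s: 27.07
ee_pos: [470.9, 122.6, 111.5]
orientation: [-3.091, 0.322, 3.1]
force: [0.4, -1.1, -0.1]
width: 0.101
grip_force: 0.0
```

```bash
python3 -c "
from station import arm;print(arm.close_job())"
```

```text
the job is handed in; nothing more can be done
None
```

The cream carton stands upright against the back panel of the empty bay, square to it within the cameras' accuracy of a degree or two, and the job was handed in at about 27 s with the arm clear and the plum carton, red jar, wine-red carton and spool measured unmoved (the yellow jar was not re-measured, but the arm never went near it).

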